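# Walk the full food canister onto its mark

### The arm

A 6-joint arm with a two-finger parallel gripper is mounted at the origin on the work surface. World frame = base frame: x ahead of the robot, y to its left, z up, the work surface at z = 0. Lengths are in m, angles in degrees, forces in N, time in s.
With the tool pointing down it reaches from about 0.275 to 0.775 m from the base axis. Payload 14.6 kg.
Tool frame: the origin (TCP) lies at the very end of the fingers, on their centre line; the grasp point (between the pads) lies 19 mm behind it; z points along the fingers, y is the line along which they close (so a half turn about z gives the same grasp; the last joint's range is limited). The gripper opens to 85 mm and grips with 20 to 120 N. Pads are 22 mm wide; open, the fingers measure 114 mm over their backs; the gripper's body (76 mm by 85 mm) begins 54 mm behind the grasp point. The pads swing forward as they close: fully open they stand 13 mm farther back than shut.
Start: joints at [-8.898, 15.075, -2.767, 72.158, 0, 81.102], TCP at [0.525, -0, 0.231] pointing down, gripper open.
Joint ranges: [-151.79, 151.79], [-50.71, 97.33], [-67.44, 78.34], [-121.81, 120.89], [-77.56, 73.72], [-180, 180]. Speed limits (degrees/s): [108.29, 108.29, 147.25, 159.86, 180, 180].

### API

Orientations are given as a 3x3 rotation matrix whose columns are the frame's x, y, z axes.
In Python, from workcell import state, get_image, camera_model, finish_job, recognise gives the robot as it stands. The module is installed in compiled form; this text tells all that it offers.
- The arm moves only by the tool carry_out, never from a script. Its argument "motion" is one flat list of numbers, 7 for each row, row after row: the shift along the world's x, y, z in m, then the turn, a rotation vector about the world's x, y, z in degrees, then the opening in per cent of the stroke, from 0 (shut) to 100 (fully open). A call has 1 to 12 rows; each row is the pose to reach, as a shift and turn from the pose commanded when the call began; what a row does not reach only later rows make up. A row lasts 1/8 s, in which the tool goes at most 62.5 mm and 10.7 degrees, less where a joint would pass 70% of its speed; a pose out of reach is approached as far as the arm can. A call with a gripper value outside its range is refused whole. The fingers move at their own pace and stop on an object; "newtons" is the grip in N (left out, the last holds). Time passes only in rows, so rows that repeat a pose let the fingers close. It gives the time, the measured TCP pose, the force, the opening and the grip force at its end, in the units of the state.
- state(): the state, without advancing time (a new reading comes with each control period).
- get_image(name): name is "scene" or "side" or "wrist"; returns the picture (384x512x3 uint8, blue, green, red); there is no depth.
- camera_model(name): a dict with "camera_matrix" (3x3 intrinsics, pixels), "k1" (the pictures are not rectified: a ray, as slopes to the right and down, at radius r is drawn at 1 + k1 r^2 times it, then the intrinsics apply), "eye" and "attitude" of the camera in the world; the wrist camera has in their place "mount" (4x4, takes a point from camera to tool coordinates, whose origin is the TCP and whose axes are the flange's). Camera axes: x right, y up, looking along -z (the intrinsics and any distortion apply to the point x, -y, -z); pixel columns grow to the right and rows downward; lengths in m; the calibration is good to about 2 mm. A picture is of the moment at which its call begins: read the wrist's pose just before it. camera_model takes no time and is no camera call.
- finish_job(): hands the job in; it is judged then, once.
Trained networks look in the newest picture that a camera, given by its name, has taken for a name from the list of things; names that differ only in an ending like _2 or _b are one class to them, and where a whole thing is asked for, a point or a joint stands for the part that bears it (a point fixed in the world has none). Each returns a list of dicts, best first, with "conf" (0 to 1); they miss things now and then, are a little off and sometimes report something else, mostly with a low value. They report only what shows in the picture. A call takes as long as a camera call. They do not tell look-alikes from the thing itself.
- recognise(name, camera): "extent" ([left, top, right, bottom] in pixels, round what is visible of it).
The state is a dict: "clock": time; "joint_positions": joint angles; "qvel": joint speeds; "joint_efforts": joint torques, N m; "tcp_pos": TCP position; "eef_rot": TCP orientation; "wrist_force": force on the tool from outside, world axes, zero at the start; "moment": the same for the moment, N m; "gripper_width": opening from 0.0 (shut) to 1.0 (fully open); "gripper_force": force on a finger pad.
Only numpy, scipy, OpenCV 4.12 (cv2) and the standard library are available. Lean on these libraries where they do the work, as an engineer would, in place of code of your own. Each camera call takes 0.05 s, during which the arm holds its last target. There are 200 camera calls.

### The job

Walk the heavy red food canister forward onto the round black mark in front of it, without lifting it off the rack deck: tip it onto the bottom rim on your right (the robot's right) and swing it forward about that planted rim, then tip it onto the left rim and swing it forward again, about half the way with each swing. Arrive on the mark by the last swing, then set it down upright, centred, with its spout facing the way the mark's yellow pointer points, and let go. Leave the green canister and the stack of clear boxes where they are.

Things in the scene. Friction and masses are not known exactly. Their poses are not given: they have to be found in the camera images.
- canister: Red canister, loose on the flat deck (deck top 12 mm above the work surface): cylinder 130 mm across, 150 mm tall, then a 12 mm lid and a 40 x 40 mm grip block from 162 to 207 mm up. 0.7 to 0.95 kg, centre of mass about 80 mm up. Origin: centre of its underside. z up, -x its front (yellow spout, towards the robot), +y its left seen by the robot.
- canister_grip (a point): Where to grasp the red canister from above: on its axis, 185 mm above the underside, at half the height of the square grip block. Axes as the canister; the block's flats face x and y, so the fingers can close along either. Tipping the canister 10 to 15 degrees is plenty; it can pivot on any point of its round bottom rim.
- rim_left (a point): Point on the bottom rim of the red canister at its +y side (robot's left), 65 mm from the centre of the underside.
- rim_right (a point): Point on the bottom rim of the red canister at its -y side (robot's right), 65 mm from the centre of the underside.
- mark: Centre of the painted parking mark on the deck: black disc 132 mm across in a yellow ring 156 mm across, flush with the deck, with a small yellow pointer towards its -x (its front). It lies 85 to 110 mm in front (towards the robot) of the red canister. z up.
- decoy: Green canister of the same shape and size, a bystander; origin at the centre of its underside.
- tier: Stack of three clear plastic breeder boxes, 80 x 130 mm and 126 mm tall (y is the long side), a bystander at the back of the deck; origin at the centre of its underside.
Mind the look-alikes: they are no part of the job. Of the things that look like the canister, the middle-sized one is meant.

How it is judged (in metres and radians):
On the way, in this order (a step that is already met when the one before it is completed fails the run):
1. tipped onto its right rim, the canister is swung forward about it: left rim raised over 12 mm and moved over 40 mm, right rim under 8 mm up and moved under 30 mm (height (world z) of rim_left above 0.024 m and height (world z) of rim_right below 0.02 m and distance of rim_left from where it was at the start of the episode above 0.04 m and distance of rim_right from where it was at the start of the episode below 0.03 m), for 0.1 s.
2. tipped onto its left rim while still over 28 mm short of the mark and turned more than 14 degrees from the mark's heading (height (world z) of rim_right above 0.024 m and height (world z) of rim_left below 0.02 m and horizontal distance between canister and mark above 0.028 m and angle between the x axis of canister and the x axis of mark, either way round above 0.25 rad), for 0.1 s.
3. still tipped more than 5 degrees, swung to within 25 mm of the mark's centre and 15 degrees of its heading (angle between canister's own z axis and vertical above 0.09 rad and horizontal distance between canister and mark below 0.025 m and angle between the x axis of canister and the x axis of mark, either way round below 0.26 rad), for 0.1 s.
At the end, for the whole second after the job is handed in: The red canister stands upright (within 3 degrees) on the deck, released, within 20 mm of the mark's centre, its spout within 15 degrees of the pointer (horizontal distance between canister and mark below 0.02 m and angle between the x axis of canister and the x axis of mark, either way round below 0.26 rad and angle between canister's own z axis and vertical below 0.05 rad and height (world z) of canister between 0.008 and 0.016 m and y of rim_left in the frame of mark above 0 m and linear speed of canister below 0.02 m/s); the robot touches nothing.
It fails at once if the canister is lifted clear of the deck (upright over 15 mm up, or both rims over 22 mm up) ((angle between canister's own z axis and vertical below 0.09 rad and height (world z) of canister above 0.027 m) or height (world z) of each of rim_left, rim_right above 0.034 m).
It fails at once if the red canister is toppled (tilted over 35 degrees) (angle between canister's own z axis and vertical above 0.61 rad).
It fails at once if the green canister is moved over 15 mm (distance of decoy from where it was at the start of the episode above 0.015 m).
It fails at once if the stack of boxes is moved over 15 mm (distance of tier from where it was at the start of the episode above 0.015 m).
It also fails if it takes over 45 s, if anything falls off the work surface, if the arm or the gripper's body presses on something with over 40 N, if the wrist force passes 120 N, or if a joint passes its speed limit or range.

## Working session

There is one attempt and no reset: what is moved stays moved. The work goes in short steps, Python scripts to look and compute and a tool call to move; the robot and the scene stay as the last step left them, time stands still between calls to the robot, and variables do not carry over. Pictures are saved under pics/ and viewed, at most 10 in all, crops included, and the job is handed in when it is done.

Besides the shell and the picture viewer there is one more tool, called after "Request:" as name(argument=value, ...) on one line, values as JSON. carry_out: Moves the arm, as the interface text tells. Its arguments: {"type":"object","properties":{"motion":{"type":"array","items":{"type":"number"}},"newtons":{"type":"number"}},"required":["motion"]}

```bash
mkdir -p pics; cat > h.py <<'E'
import numpy as np, cv2
from workcell import *
def cam(n):
    m=camera_model(n); K=np.array(m["camera_matrix"]);k=m["k1"]
    if "mount" in m:
        s=state(); T=np.eye(4);T[:3,:3]=s["eef_rot"];T[:3,3]=s["tcp_pos"];M=T@np.array(m["mount"]);return K,k,M[:3,3],M[:3,:3]
    return K,k,np.array(m["eye"]),np.array(m["attitude"])
def back(c,uv,z):
    K,k,e,R=c
    d=np.linalg.solve(K,[uv[0],uv[1],1.])[:2];x=d.copy()
    for _ in range(20): x=d/(1+k*(x@x))
    r=R@np.array([x[0],-x[1],-1]);return e+r*(z-e[2])/r[2]
def proj(c,p):
    K,k,e,R=c
    q=R.T@(np.array(p)-e);x=np.array([q[0],-q[1]])/-q[2];x=x*(1+k*(x@x));return (K@[x[0],x[1],1])[:2]
E
python3 - <<'E'
from h import *
print(camera_model("scene"),camera_model("side"))
ims=[]
for n in("scene","side","wrist"):
    im=get_image(n);cv2.imwrite(f"pics/{n}0.png",im)
    for t in("canister","mark"):
        print(n,t,[(r["conf"],r["extent"]) for r in recognise(t,n)])
print(state())
E
```

```text
{'camera_matrix': array([[455.29903856,   0.        , 263.0214534 ],
       [  0.        , 455.29903856, 194.34565831],
       [  0.        ,   0.        ,   1.        ]]), 'k1': -0.08310366745331249, 'eye': array([0.89723573, 0.361936  , 1.26751452]), 'attitude': array([[-0.65949723, -0.71162559,  0.2421826 ],
       [ 0.75167753, -0.62716039,  0.20408512],
       [ 0.00665514,  0.31663679,  0.94852351]])} {'camera_matrix': array([[410.13259344,   0.        , 258.83902112],
       [  0.        , 410.13259344, 192.22248324],
       [  0.        ,   0.        ,   1.        ]]), 'k1': -0.025489953493422195, 'eye': array([0.88860636, 0.23982119, 0.99802044]), 'attitude': array([[-0.36232291, -0.8800688 ,  0.30692183],
       [ 0.93204773, -0.34104546,  0.12237245],
       [-0.00302188,  0.33040414,  0.94383472]])}
scene canister [(0.82, [305.9, 297.3, 354.4, 334.3]), (0.73, [242.5, 175.9, 293.9, 235.7]), (0.57, [327.4, 208.4, 418.4, 294.4])]
scene mark [(0.78, [274.0, 168.5, 314.0, 218.3])]
side canister [(0.83, [229.1, 166.7, 294.5, 235.4]), (0.75, [342.3, 157.0, 452.7, 261.2]), (0.66,
[... 311 characters left out ...]
04,  8.11017665e+01]), 'qvel': array([ 0.08386999, -0.02303466, -0.11504417,  0.05697531,  0.08055336,
        0.04079281]), 'joint_efforts': array([-2.47198739e-03, -6.36948466e+01,  3.84523416e+01,  2.57101041e-03,
       -1.61240737e-04, -3.41521866e-05]), 'tcp_pos': array([5.24939322e-01, 2.78164188e-05, 2.31217467e-01]), 'eef_rot': array([[-3.90770810e-05,  9.99999982e-01, -1.85254165e-04],
       [ 9.99999998e-01,  3.90855978e-05,  4.59700253e-05],
       [ 4.59772653e-05, -1.85252369e-04, -9.99999982e-01]]), 'wrist_force': array([-0.12963979,  0.37026745,  0.34302226]), 'moment': array([-0.07472505, -0.02152769,  0.00738228]), 'gripper_force': 0.0, 'gripper_width': 1.0013584933202218}
```

View pics/scene0.png

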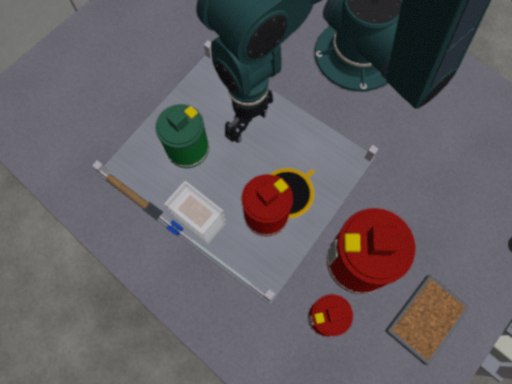

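View pics/side0.png

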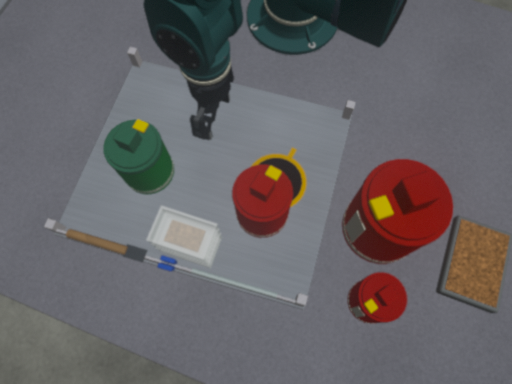

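View pics/wrist0.png

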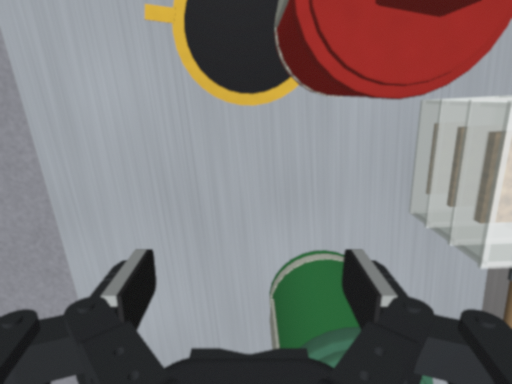

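The scene view shows the middle-sized red canister on the deck at about (268,205) and the mark behind it at (293,193). The big red one at (372,250) and the small one at (331,316) stand off the deck. The pointer is at (310,174).

```bash
cat >> h.py <<'E'
from scipy.optimize import least_squares
def masks(im):
    h=cv2.cvtColor(im,cv2.COLOR_BGR2HSV)
    Y=cv2.inRange(h,(18,120,90),(35,255,255))
    R=cv2.inRange(h,(0,130,40),(10,255,255))|cv2.inRange(h,(170,130,40),(180,255,255))
    return R,Y
def comps(m,amin=15):
    n,l,s,c=cv2.connectedComponentsWithStats(m); return [(c[i].round(1),s[i][4],s[i][:4],l==i) for i in range(1,n) if s[i][4]>amin]
def ringfit(c,px,g):
    P=np.array([back(c,p,.012)[:2] for p in px])
    f=lambda q:(lambda r:np.maximum(0,abs(r-.072)-.006)+.05*(r-.072))(np.hypot(*(P-q).T))
    s=least_squares(f,g,loss='soft_l1',f_scale=.003);r=np.hypot(*(P-s.x).T)
    far=P[(r>.083)&(r<.12)]
    return s.x,(far.mean(0)-s.x if len(far) else None),len(far)
def bbox_fit(c,ext,g):
    a=np.linspace(0,2*np.pi,72)
    def f(q):
        pts=[(q[0]+.065*np.cos(t),q[1]+.065*np.sin(t),z) for t in a for z in(.012,.162,.17)]
        u=np.array([proj(c,p) for p in pts]);return np.r_[u.min(0),u.max(0)]-ext
    s=least_squares(f,g);return s.x,s.fun
E
python3 - <<'E'
from h import *
for n in("scene","side"):
    im=cv2.imread(f"pics/{n}0.png");c=cam(n);R,Y=masks(im)
    for q in comps(Y): print(n,"Y",q[0],q[1],back(c,q[0],.012)[:2].round(3))
    e=[r["extent"] for r in (get_image(n) is not None) and recognise("canister",n)]
    for x in e:
        if x[0]<300 and x[1]<300: print("can",x,bbox_fit(c,np.array(x),[.5,-.1]))
    ys,xs=np.nonzero(Y); px=np.c_[xs,ys]
    m=recognise("mark",n)[0]["extent"];ctr=[(m[0]+m[2])/2,(m[1]+m[3])/2]
    g=back(c,ctr,.012)[:2];keep=[p for p in px if np.hypot(*(back(c,p,.012)[:2]-g))<.13]
    print("mark",g,ringfit(c,keep,g))
E
```

```text
scene Y [190.4 112. ] 112 [ 0.523 -0.255]
scene Y [299.9 187.6] 413 [0.49  0.159]
scene Y [280.5 185.1] 132 [0.521 0.111]
scene Y [352.  242.1] 309 [0.517 0.374]
scene Y [319.2 317.7] 89 [0.74  0.435]
can [242.6, 176.1, 293.4, 236.9] (array([0.61787737, 0.14335908]), array([-0.23771422, -1.14330302,  0.23975977,  1.18571303]))
mark [0.51634322 0.15957452] (array([0.52079476, 0.1509991 ]), array([-0.06841449, -0.02625551]), 33)
side Y [140.2 125.6] 152 [ 0.506 -0.257]
side Y [288.5 170.2] 490 [0.484 0.162]
side Y [273.2 172.2] 173 [0.503 0.127]
side Y [381. 207.] 418 [0.494 0.413]
side Y [370.6 305.5] 130 [0.734 0.456]
can [230.7, 165.4, 293.2, 236.8] (array([0.61641299, 0.13845306]), array([ 0.87624574, -1.39876818, -0.87749545,  1.51956801]))
mark [0.51119387 0.14942612] (array([0.52930061, 0.14843145]), array([-0.08086627, -0.02066702]), 84)
```

Request:
carry_out(motion=[0.02, 0.02, 0.05, 0, 0, 10, 100, 0.04, 0.04, 0.1, 0, 0, 20, 100, 0.06, 0.07, 0.15, 0, 0, 30, 100, 0.08, 0.1, 0.16, 0, 0, 40, 100, 0.095, 0.13, 0.16, 0, 0, 50, 100, 0.105, 0.145, 0.16, 0, 0, 60, 100, 0.105, 0.145, 0.16, 0, 0, 70, 100, 0.105, 0.145, 0.16, 0, 0, 80, 100, 0.105, 0.145, 0.16, 0, 0, 90, 100, 0.105, 0.145, 0.16, 0, 0, 90, 100])

```text
clock: 2.0
tcp_pos: [0.6301, 0.145, 0.3912]
eef_rot: [[-1.0, 0.001, -0.0], [0.001, 1.0, -0.0], [0.0, -0.0, -1.0]]
wrist_force: [-0.9, -0.1, 0.3]
gripper_width: 1.0
gripper_force: 0.0
```

```bash
python3 - <<'E'
from h import *
c=cam("wrist");im=get_image("wrist");cv2.imwrite("pics/w1.png",im);np.save("w1.npy",np.array([0]));import pickle;pickle.dump(c,open("w1.pkl","wb"))
s=state();print(s["tcp_pos"],s["eef_rot"].round(3),s["clock"],c[2])
R,Y=masks(im)
for q in comps(Y): print("Y",q[0],q[1],back(c,q[0],.012)[:2].round(4),back(c,q[0],.174)[:2].round(4))
for q in comps(R,200): print("R",q[0],q[1],q[2])
print([proj(c,p) for p in[(.52,.15,.012),(.617,.14,.174)]])
E
```

```text
[0.63002432 0.14501478 0.39122518] [[-1.     0.004 -0.   ]
 [ 0.004  1.     0.   ]
 [ 0.     0.    -1.   ]] 2.05 [0.55523746 0.14488486 0.53399175]
Y [247.3  49.4] 2102 [0.4919 0.1434] [0.5115 0.1439]
Y [248.8 109.2] 700 [0.5785 0.1456] [0.5713 0.1454]
Y [493.4 126.6] 1807 [0.6067 0.536 ] [0.5908 0.4146]
Y [454.1 243.5] 259 [0.8122 0.5123] [0.7324 0.3983]
R [452.1  75.9] 14967 [375   0 137 176]
R [241.7 147.8] 9019 [187  89 111 112]
R [453.6 210.1] 5935 [400 171 106  83]
[array([251.64888243,  69.52710254]), array([244.10140816, 150.94436975])]
```

View pics/w1.png

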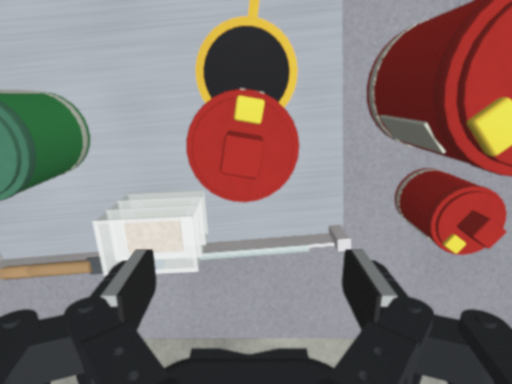

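The wrist view shows the red lid centred near (242,145), its spout at (249,109), the mark ring around (246,70) and the pointer at (255,5).

```bash
python3 - <<'E'
from h import *
import pickle
c=pickle.load(open("w1.pkl","rb"));im=cv2.imread("pics/w1.png");R,Y=masks(im)
q=[k for k in comps(Y) if k[1]>2000][0];ys,xs=np.nonzero(q[3])
m,d,n=ringfit(c,np.c_[xs,ys],[.52,.147]);print("mark",m,d,n,"heading deg",np.degrees(np.arctan2(-d[1],-d[0])))
r=[k for k in comps(R,200) if 200<k[0][0]<300][0]
M=(r[3]*255).astype(np.uint8);sp=[k for k in comps(Y) if 600<k[1]<800][0];M|=(sp[3]*255).astype(np.uint8)
ct=max(cv2.findContours(M,0,2)[0],key=cv2.contourArea);(u,v),rad=cv2.minEnclosingCircle(ct);print(u,v,rad)
for z in(.162,.174):
  p=back(c,(u,v),z);e=back(c,(u+rad,v),z);print("can",z,p[:2],np.hypot(*(e-p)[:2]))
b=back(c,sp[0],.176)[:2];p=back(c,(u,v),.174)[:2];print("spout yaw",np.degrees(np.arctan2(*(p-b)[::-1])),b-p,np.hypot(*(b-p)))
# block top
g=cv2.cvtColor(im,cv2.COLOR_BGR2GRAY);cv2.imwrite("pics/blk.png",cv2.resize(im[60:215,170:315],None,fx=4,fy=4,interpolation=cv2.INTER_CUBIC))
for C in((.612,.14),(.615,.138)):
  print([proj(c,(C[0]+a,C[1]+b_,.219)).round(0) for a in(-.02,.02) for b_ in(-.02,.02)])
E
```

```text
mark [0.5218238  0.14172144] [-0.08891733  0.01092561] 91 heading deg -7.005038877219108
242.095703125 144.4688262939453 56.53138732910156
can 0.162 [0.61148141 0.13754637] 0.06573422184143284
can 0.174 [0.60966704 0.1377831 ] 0.0636137160220119
spout yaw -11.150115109142368 [-0.03848636  0.00758569] 0.03922681273632849
[array([223., 133.]), array([264., 133.]), array([224., 173.]), array([263., 173.])]
[array([221., 136.]), array([262., 136.]), array([222., 176.]), array([261., 176.])]
```

View pics/blk.png

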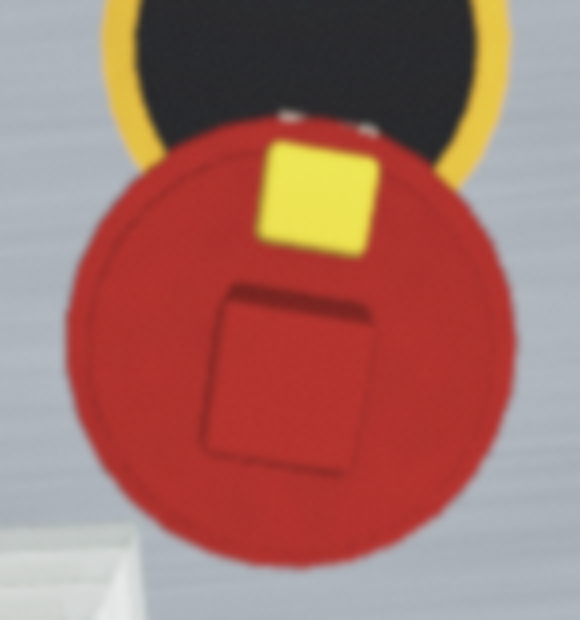

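Request:
carry_out(motion=[-0.01, -0.004, -0.04, 0, 0, -5, 100, -0.017, -0.007, -0.08, 0, 0, -9.5, 100, -0.017, -0.007, -0.12, 0, 0, -9.5, 100, -0.017, -0.007, -0.16, 0, 0, -9.5, 100, -0.017, -0.007, -0.19, 0, 0, -9.5, 100, -0.017, -0.007, -0.212, 0, 0, -9.5, 100, -0.017, -0.007, -0.212, 0, 0, -9.5, 100, -0.017, -0.007, -0.212, 0, 0, -9.5, 30, -0.017, -0.007, -0.212, 0, 0, -9.5, 30, -0.017, -0.007, -0.212, 0, 0, -9.5, 30, -0.017, -0.007, -0.212, 0, 0, -9.5, 30, -0.017, -0.007, -0.212, 0, 0, -9.5, 30], newtons=90)

```text
clock: 3.55
tcp_pos: [0.6136, 0.1381, 0.1803]
eef_rot: [[-0.986, 0.165, 0.002], [0.165, 0.986, 0.0], [-0.002, 0.001, -1.0]]
wrist_force: [0.2, -0.6, 6.8]
gripper_width: 0.457
gripper_force: 93.1
```

```bash
cat > plan.py <<'E'
import numpy as np
from scipy.spatial.transform import Rotation as Ro
# canister pose from: pivot rim ground point p(xy), side(+1 pivot left,-1 right), yaw, tilt a (deg)
def pose(p,side,yaw,a,lift=0):
    R=Ro.from_euler('z',yaw,degrees=True)*Ro.from_euler('x',-side*a,degrees=True)
    # side=-1: pivot at right (-y); raising left = +rotation about x
    return R,np.array([*p,.012+lift])-R.apply([0,side*.065,0])
def rows(cur,wps,tool,n0=1):
    Rc,tc=cur
    for (R,t) in wps:
        G=R*Rc.inv(); d=G.apply(tool-tc)+t-tool
        print(np.r_[d.round(4),G.as_rotvec(degrees=True).round(2)].tolist(), "can",t.round(4))
E
python3 - <<'E'
from plan import *
from workcell import state
s=state();tool=np.array(s["tcp_pos"]);print(s["gripper_width"],s["gripper_force"],s["wrist_force"],s["eef_rot"].round(3).tolist(),tool)
R0=np.array([.613,.138])+.065*np.array([np.sin(np.radians(-9.5)),-np.cos(np.radians(9.5))])
cur=pose(R0,-1,-9.5,0)
print("tip");rows(cur,[pose(R0,-1,-9.5,a) for a in(3,6,9,12)],tool)
E
```

```text
0.4571005248173012 93.07307481765747 [ 0.19480674 -0.59071954  6.82211783] [[-0.986, 0.165, 0.002], [0.165, 0.986, 0.0], [-0.002, 0.001, -1.0]] [0.61355631 0.13808728 0.18033834]
tip
[-0.0015, -0.0088, 0.0032, 2.96, -0.5, -0.0] can [0.613  0.1379 0.0154]
[-0.003, -0.0177, 0.0059, 5.92, -0.99, 0.0] can [0.6129 0.1376 0.0188]
[-0.0045, -0.0268, 0.0081, 8.88, -1.49, 0.0] can [0.6129 0.1372 0.0222]
[-0.006, -0.0359, 0.0099, 11.84, -1.98, -0.0] can [0.6128 0.1366 0.0255]
```

Request:
carry_out(motion=[-0.0015, -0.009, 0.003, 3, -0.5, 0, 30, -0.003, -0.018, 0.006, 6, -1, 0, 30, -0.0045, -0.027, 0.008, 9, -1.5, 0, 30, -0.006, -0.036, 0.01, 12, -2, 0, 30, -0.006, -0.036, 0.01, 12, -2, 0, 30])

```text
clock: 4.18
tcp_pos: [0.6073, 0.1011, 0.1899]
eef_rot: [[-0.986, 0.163, 0.036], [0.167, 0.964, 0.208], [-0.001, 0.211, -0.977]]
wrist_force: [0.8, 1.6, 2.1]
gripper_width: 0.458
gripper_force: 92.4
```

```bash
python3 - <<'E'
from h import *
s=state();print(s["tcp_pos"],s["wrist_force"],s["moment"],s["gripper_force"])
a=get_image("side")[120:300,180:340];b=get_image("scene")[120:300,180:340]
cv2.imwrite("pics/t1.png",cv2.resize(np.hstack([a,b]),None,fx=2.4,fy=2.4))
E
```

```text
[0.6072993  0.10113585 0.18987366] [0.84823395 1.55005176 2.05959718] [-0.16746847 -0.09835358  0.00596617] 92.38282799720764
```

View pics/t1.png

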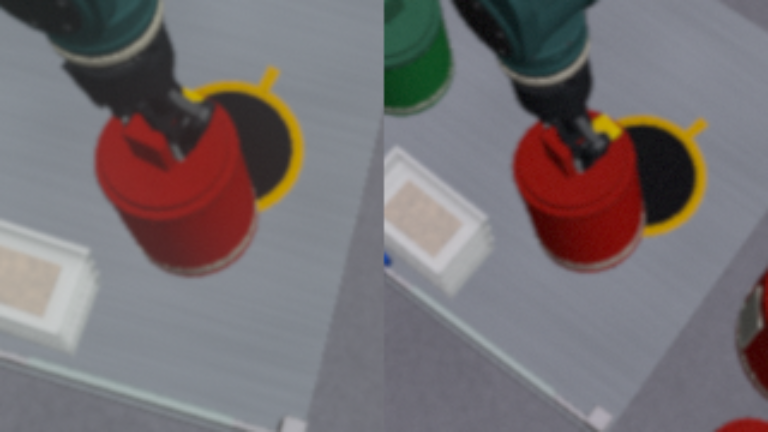

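```bash
python3 - <<'E'
from plan import *
R0=np.array([.6023,.0739]);cur=pose(R0,-1,-9.5,12);tool=np.array([.607,.102,.189])
w=[pose(R0+[0,.009*k/8],-1,-9.5+41*k/8,12) for k in range(1,9)]
rows(cur,w,tool)
E
```

```text
[-0.0025, 0.0014, 0.0, -0.0, 0.0, 5.13] can [0.6072 0.1384 0.0255]
[-0.0051, 0.0026, 0.0, -0.0, 0.0, 10.25] can [0.6015 0.1397 0.0255]
[-0.0076, 0.0036, 0.0, -0.0, 0.0, 15.38] can [0.5958 0.1405 0.0255]
[-0.0101, 0.0044, 0.0, -0.0, -0.0, 20.5] can [0.5902 0.1408 0.0255]
[-0.0126, 0.0049, 0.0, 0.0, -0.0, 25.62] can [0.5846 0.1406 0.0255]
[-0.015, 0.0052, 0.0, 0.0, 0.0, 30.75] can [0.5793 0.1399 0.0255]
[-0.0174, 0.0053, 0.0, 0.0, -0.0, 35.88] can [0.5741 0.1387 0.0255]
[-0.0196, 0.0052, 0.0, -0.0, -0.0, 41.0] can [0.5691 0.1371 0.0255]
```

Request:
carry_out(motion=[-0.0025, 0.0014, 0, 0, 0, 5.1, 30, -0.005, 0.0026, 0, 0, 0, 10.2, 30, -0.0076, 0.0036, 0, 0, 0, 15.4, 30, -0.01, 0.0044, 0, 0, 0, 20.5, 30, -0.0126, 0.0049, 0, 0, 0, 25.6, 30, -0.015, 0.0052, 0, 0, 0, 30.8, 30, -0.0174, 0.0053, 0, 0, 0, 35.9, 30, -0.0196, 0.0052, 0, 0, 0, 41, 30, -0.0196, 0.0052, 0, 0, 0, 41, 30, -0.0196, 0.0052, 0, 0, 0, 41, 30])

```text
clock: 5.52
tcp_pos: [0.5881, 0.1069, 0.1896]
eef_rot: [[-0.852, -0.512, -0.109], [-0.523, 0.834, 0.176], [0.001, 0.207, -0.978]]
wrist_force: [0.8, -5.5, 4.1]
gripper_width: 0.46
gripper_force: 92.9
```

```bash
python3 - <<'E'
from h import *
s=state();print(s["tcp_pos"],s["eef_rot"].round(3).tolist(),s["wrist_force"],s["moment"],s["gripper_force"])
a=get_image("side")[120:300,180:340];b=get_image("scene")[120:300,180:340]
cv2.imwrite("pics/t2.png",cv2.resize(np.hstack([a,b]),None,fx=2.4,fy=2.4))
from plan import *
p=np.array([.6023,.0829]);psi=31.5;cur=pose(p,-1,psi,12);tool=np.array([.5874,.1072,.189])
L=p+.13*np.array([-np.sin(np.radians(psi)),np.cos(np.radians(psi))]);print(L)
rows(cur,[pose(p,-1,psi,a) for a in(8,4,0)]+[pose(L,1,psi,a) for a in(4,8,12)],tool)
print("swing2");tool2=tool
L2=np.array([.5299,.2062]);cur=pose(L,1,psi,12)
rows(cur,[pose(L+(L2-L)*k/8,1,psi-38.5*k/8,12) for k in range(1,9)],np.zeros(3))
E
```

```text
[0.58807063 0.10689391 0.18964044] [[-0.852, -0.512, -0.109], [-0.523, 0.834, 0.176], [0.001, 0.207, -0.978]] [ 0.7826758  -5.4550366   4.08067506] [-2.35396346 -0.66662008  0.01534462] 92.870432138443
[0.53437519 0.19374322]
[-0.0064, 0.0105, -0.0024, -3.41, -2.09, 0.0] can [0.5687 0.1378 0.021 ]
[-0.0127, 0.0208, -0.0057, -6.82, -4.18, -0.0] can [0.5684 0.1382 0.0165]
[-0.0189, 0.0308, -0.0098, -10.23, -6.27, -0.0] can [0.5683 0.1383 0.012 ]
[-0.0251, 0.0409, -0.0056, -13.64, -8.36, -0.0] can [0.5683 0.1385 0.0165]
[-0.0314, 0.0512, -0.0023, -17.05, -10.45, 0.0] can [0.568  0.1389 0.021 ]
[-0.0378, 0.0617, 0.0001, -20.46, -12.54, 0.0] can [0.5676 0.1395 0.0255]
swing2
[-0.0149, 0.0471, -0.0, 0.0, -0.0, -4.81] can [0.5624 0.1385 0.0255]
[-0.026, 0.0952, 0.0, -0.0, -0.0, -9.62] can [0.5569 0.1379 0.0255]
[-0.0331, 0.144, 0.0, -0.0, -0.0, -14.44] can [0.5514 0.1376 0.0255]
[-0.0362, 0.1932, 0.0, -0.0, -0.0, -19.25] can [0.5456 0.1378 0.0255]
[-0.0354, 0.2425, 0.0, -0.0, 0.0, -24.06] can [0.5398 0.1385 0.0255]
[-0.0305, 0.2915, 0.0, 0.0, 0.0, -28.87] can [0.5339 0.1396 0.0255]
[-0.0216, 0.3398, 0.0, -0.0, 0.0, -33.69] can [0.528  0.1411 0.0255]
[-0.0089, 0.3872, -0.0, -0.0, -0.0, -38.5] can [0.5222 0.1431 0.0255]
```

View pics/t2.png

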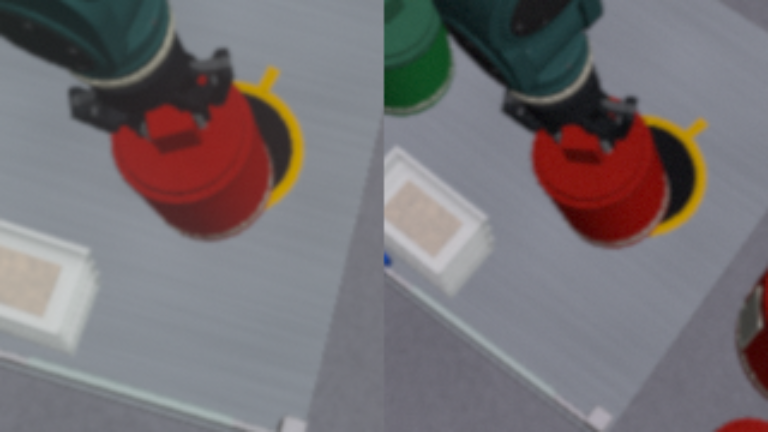

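The canister is swung, leaning onto its right rim. Now I roll it over to the left rim.

Request:
carry_out(motion=[-0.0064, 0.0105, -0.0024, -3.41, -2.09, 0, 30, -0.0127, 0.0208, -0.0057, -6.82, -4.18, 0, 30, -0.0189, 0.0308, -0.0098, -10.23, -6.27, 0, 30, -0.0251, 0.0409, -0.0056, -13.64, -8.36, 0, 30, -0.0314, 0.0512, -0.0023, -17.05, -10.45, 0, 30, -0.0378, 0.0617, 0, -20.46, -12.54, 0, 30, -0.0378, 0.0617, 0, -20.46, -12.54, 0, 30, -0.0378, 0.0617, 0, -20.46, -12.54, 0, 30])

```text
clock: 6.62
tcp_pos: [0.5496, 0.1699, 0.1894]
eef_rot: [[-0.852, -0.513, 0.106], [-0.523, 0.835, -0.172], [-0.001, -0.202, -0.979]]
wrist_force: [-3.0, 4.5, 9.1]
gripper_width: 0.458
gripper_force: 93.8
```

```bash
python3 - <<'E'
from h import *
s=state();print(s["tcp_pos"],s["eef_rot"].round(3).tolist(),s["wrist_force"],s["moment"],s["gripper_force"])
b=get_image("scene")[120:300,180:340];c=cam("wrist");w=get_image("wrist");cv2.imwrite("pics/w3.png",w)
import pickle;pickle.dump(c,open("w3.pkl","wb"))
cv2.imwrite("pics/t3.png",np.hstack([cv2.resize(b,(341,384)),w[:,:450]]))
R,Y=masks(w)
for q in comps(Y,100):print(q[0],q[1],q[2])
print("mark at",proj(c,(.522,.1417,.012)),"pointer",proj(c,(.433,.1526,.012)))
from plan import *
psi=31.5;L=np.array([.5344,.1937]);tool=np.array([.5496,.1689,.189])
L2=np.array([.5299,.2062]);cur=pose(L,1,psi,12)
rows(cur,[pose(L+(L2-L)*k/8,1,psi-38.5*k/8,12) for k in range(1,9)],tool)
E
```

```text
[0.54956961 0.16987891 0.18943382] [[-0.852, -0.513, 0.106], [-0.523, 0.835, -0.172], [-0.001, -0.202, -0.979]] [-2.98092462  4.49610653  9.14432688] [2.30285179 1.46664197 0.04533464] 93.79279375076294
[295.8  84.5] 4015 [199  38 157 127]
[249.1 166.3] 3641 [216 138  67  57]
mark at [275.62955318 132.5949864 ] pointer [340.5603235   53.69809581]
[-0.0027, 0.0004, 0.0, 0.0, -0.0, -4.81] can [0.5624 0.1385 0.0255]
[-0.0055, 0.0009, 0.0, -0.0, -0.0, -9.62] can [0.557  0.1378 0.0255]
[-0.0084, 0.0017, 0.0, -0.0, -0.0, -14.44] can [0.5514 0.1376 0.0255]
[-0.0113, 0.0026, 0.0, -0.0, -0.0, -19.25] can [0.5456 0.1378 0.0255]
[-0.0142, 0.0038, 0.0, -0.0, 0.0, -24.06] can [0.5398 0.1385 0.0255]
[-0.0172, 0.0051, 0.0, 0.0, 0.0, -28.87] can [0.5339 0.1396 0.0255]
[-0.0202, 0.0067, 0.0, -0.0, 0.0, -33.69] can [0.528  0.1411 0.0255]
[-0.0232, 0.0084, 0.0, -0.0, -0.0, -38.5] can [0.5222 0.1431 0.0255]
```

View pics/t3.png

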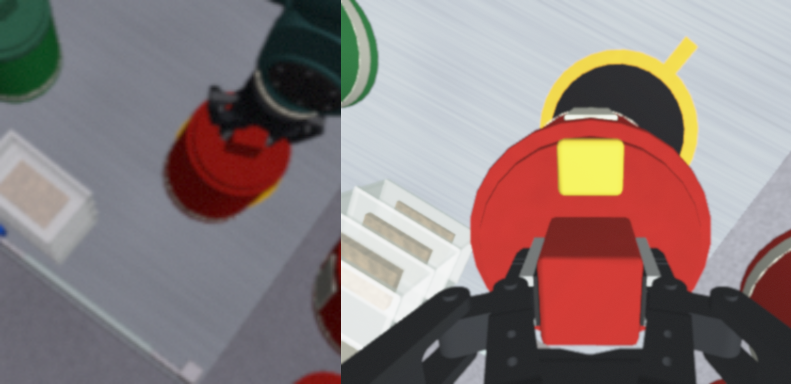

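Request:
carry_out(motion=[-0.0027, 0.0004, 0, 0, 0, -4.8, 30, -0.0055, 0.0009, 0, 0, 0, -9.6, 30, -0.0084, 0.0017, 0, 0, 0, -14.4, 30, -0.0113, 0.0026, 0, 0, 0, -19.2, 30, -0.0142, 0.0038, 0, 0, 0, -24, 30, -0.0172, 0.0051, 0, 0, 0, -28.9, 30, -0.0202, 0.0067, 0, 0, 0, -33.7, 30, -0.0232, 0.0084, 0, 0, 0, -38.5, 30, -0.0232, 0.0084, 0, 0, 0, -38.5, 30, -0.0232, 0.0084, 0, 0, 0, -38.5, 30])

```text
clock: 7.98
tcp_pos: [0.5276, 0.1759, 0.1897]
eef_rot: [[-0.992, 0.121, -0.025], [0.123, 0.971, -0.205], [-0.001, -0.206, -0.979]]
wrist_force: [0.8, -5.4, 6.6]
gripper_width: 0.454
gripper_force: 94.1
```

```bash
python3 - <<'E'
from h import *
import pickle
c=pickle.load(open("w3.pkl","rb"));R,Y=masks(cv2.imread("pics/w3.png"))
q=[k for k in comps(Y) if k[1]>3900][0];ys,xs=np.nonzero(q[3]);m,d,n=ringfit(c,np.c_[xs,ys],[.52,.147]);print("mark",m,n,np.degrees(np.arctan2(-d[1],-d[0])))
s=state();print(s["tcp_pos"],s["eef_rot"].round(3).tolist(),s["wrist_force"],s["moment"],s["gripper_force"])
# canister underside centre from actual tool pose (grasp-time: canister at TCP offset)
from plan import *
E=np.array(s["eef_rot"])
Rc,tc=pose(np.array([.5299,.2062]),1,-7,12)
tool=np.array([.5264,.1773,.189])
print("axis check",s["tcp_pos"]+E[:,2]*(.1803-.012), tc)
w=get_image("wrist");cv2.imwrite("pics/w4.png",w)
rows((Rc,tc),[pose(np.array([.5299,.2062]),1,-7,a) for a in(9,6,3,0)],tool)
E
```

```text
mark [0.52043407 0.14183188] 317 -6.793873789215169
[0.52762287 0.17589442 0.18969416] [[-0.992, 0.121, -0.025], [0.123, 0.971, -0.205], [-0.001, -0.206, -0.979]] [ 0.83928043 -5.41370401  6.55933116] [-1.61927672 -0.7061482   0.07197476] 94.06901836395264
axis check [0.5234993  0.14144986 0.02500822] [0.5221516  0.14309432 0.02551426]
[-0.0011, -0.0092, -0.0018, 2.98, -0.37, 0.0] can [0.5221 0.1425 0.0222]
[-0.0022, -0.0182, -0.004, 5.96, -0.73, 0.0] can [0.522  0.142  0.0188]
[-0.0033, -0.0271, -0.0067, 8.93, -1.1, 0.0] can [0.522  0.1418 0.0154]
[-0.0044, -0.0359, -0.0099, 11.91, -1.46, 0.0] can [0.522  0.1417 0.012 ]
```

Request:
carry_out(motion=[-0.0015, -0.009, -0.0018, 2.98, -0.37, 0, 30, -0.003, -0.018, -0.004, 5.96, -0.73, 0, 30, -0.0045, -0.027, -0.0067, 8.93, -1.1, 0, 30, -0.006, -0.036, -0.0097, 11.91, -1.46, 0, 30, -0.006, -0.036, -0.0097, 11.91, -1.46, 0, 30, -0.006, -0.036, -0.0097, 11.91, -1.46, 0, 30])

```text
clock: 8.78
tcp_pos: [0.5228, 0.1399, 0.1806]
eef_rot: [[-0.992, 0.123, 0.004], [0.123, 0.992, 0.003], [-0.004, 0.003, -1.0]]
wrist_force: [5.9, -2.6, 8.6]
gripper_width: 0.457
gripper_force: 94.1
```

Request:
carry_out(motion=[0, 0, 0, 0, 0, 0, 55, 0, 0, 0, 0, 0, 0, 70, 0, 0, 0, 0, 0, 0, 100, 0, 0, 0, 0, 0, 0, 100, 0, 0, 0.02, 0, 0, 0, 100, 0, 0, 0.05, 0, 0, 0, 100, 0, 0, 0.09, 0, 0, 0, 100, 0.02, 0, 0.14, 0, 0, 0, 100, 0.05, 0, 0.19, 0, 0, 0, 100, 0.08, 0, 0.21, 0, 0, 0, 100, 0.08, 0, 0.21, 0, 0, 0, 100])

```text
clock: 10.15
tcp_pos: [0.6028, 0.1413, 0.3898]
eef_rot: [[-0.993, 0.122, 0.002], [0.122, 0.993, 0.003], [-0.002, 0.003, -1.0]]
wrist_force: [0.1, 0.2, -1.4]
gripper_width: 1.004
gripper_force: 0.0
```

```bash
python3 - <<'E'
from h import *
c=cam("wrist");w=get_image("wrist");cv2.imwrite("pics/w5.png",w);R,Y=masks(w)
print(state()["wrist_force"],c[2])
for q in comps(Y,100):
  print("Y",q[0],q[1])
  if q[1]>1000 and q[0][1]<250 and 150<q[0][0]<330:
    ys,xs=np.nonzero(q[3]);print(ringfit(c,np.c_[xs,ys],[.521,.142]))
r=min(comps(R,3000),key=lambda k:abs(k[0][0]-256));M=(r[3]*255).astype(np.uint8)
ct=max(cv2.findContours(cv2.morphologyEx(M,3,np.ones((41,41))),0,2)[0],key=cv2.contourArea);(u,v),rad=cv2.minEnclosingCircle(ct)
p=back(c,(u,v),.168);print("can",p,(u,v),rad,np.hypot(*(back(c,(u+rad,v),.168)-p)[:2]))
b=get_image("scene")[100:280,180:340]
cv2.imwrite("pics/f.png",np.hstack([cv2.resize(b,(341,384)),w[:,:450]]))
E
```

```text
[-1.201176    0.37994498 -0.44562098] [0.52821788 0.14983143 0.53245583]
Y [237.6  44. ] 850
Y [493.3 125.4] 1815
Y [469.6 237.4] 265
can [0.52182771 0.14064221 0.168     ] (238.0, 87.9798355102539) 62.05249786376953 0.0671686999306343
```

View pics/f.png

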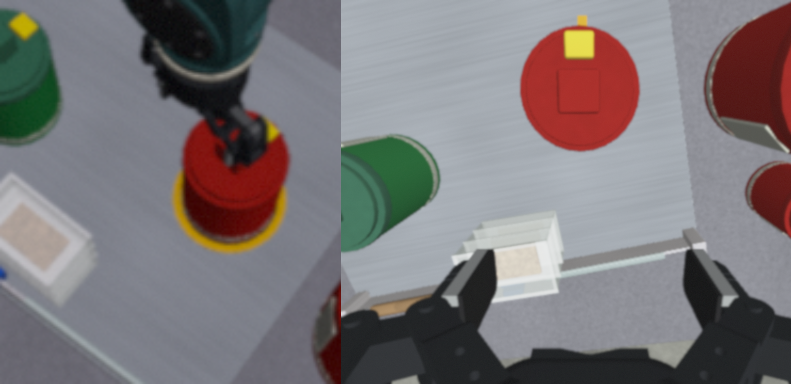

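The canister stands upright on the mark, about 2 mm off centre. The spout at (580,44) lines up with the pointer at (582,20), and the gripper is clear.

```bash
python3 -c "from workcell import *;print(finish_job())"
```

```text
the job is handed in; nothing more can be done
None
```

The red canister was walked onto the mark in two swings and stands upright, about 2 mm off centre by the camera measurement, with its spout lined up with the pointer; the gripper let go and the job is handed in at about 10 s, but `finish_job` gave no verdict.

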